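# Match a hinge leaf to its bracket for pinning

### The arm

A 7-joint arm with a two-finger parallel gripper is mounted at the origin on a cart in front of the work surface, level with it; the furniture and walls round the work are solid. World frame = base frame: x ahead of the robot, y to its left, z up, the work surface at z = 0. Lengths are in m, angles in rad, forces in N, time in s.
With the tool pointing down it reaches from about 0.425 to 0.925 m from the base axis. Payload 6.8 kg.
Tool frame: the origin (TCP) lies where the fingers leave the gripper's body, on its centre line; the fingertips stand ahead of it and the grasp point (between the pads) lies 61 mm ahead of it (r.tip_extent is the z of the fingertips in the tool frame, in m); z points along the fingers, y is the line along which they close (so a half turn about z gives the same grasp; the last joint's range is limited). The gripper opens to 88 mm and grips with 3 to 60 N. Pads are 20 mm wide; open, the fingers measure 115 mm over their backs; the gripper's body (75 mm by 178 mm) begins 61 mm behind the grasp point.
Start: joints at [1.108, 0.477, 0.022, 1.555, -0.011, 1.109, -0.083], TCP at [0.235, -0.633, 0.303] pointing down, gripper open.
Joint ranges: [-2.96, 2.96], [-0.34, 2.1], [-1.41, 1.46], [0.24, 2.44], [-1.37, 4.51], [0.17, 1.92], [-2.96, 2.96]. Speed limits (rad/s): [2.39, 2.39, 3.14, 3.14, 3.14, 3.14, 3.14].

### API

Orientations are given as a unit quaternion [w, x, y, z].
In Python, from workcell import r gives the robot as it stands.
- The arm moves only by the tool apply_moves, never from a script. Its argument "plan" is a list of rows, each a list of 3 entries, a list of its own where there are three numbers: the shift along the tool's x, y, z as a fraction of full scale, then the turn about the tool's z as a fraction of full scale, then the finger opening in mm, from 0 to 87.8. A call has exactly 8 rows; each row is the pose to reach, as a shift and turn from the pose commanded when the call began, along the tool's axes at that moment, turning the shorter way round; what a row does not reach only later rows make up. Full scale, the value 1, is 150 mm for a shift and pi rad for a turn. A row lasts 1/12 s, in which the tool goes at most 41.7 mm and 7.16 degrees, less where a joint would pass 70% of its speed; a pose out of reach is approached as far as the arm can. A call with a number of a shift or a turn outside -1 to 1 is refused whole. A call with a gripper value outside its range is refused whole. The fingers move at their own pace and stop on an object; "squeeze" is the grip in N (left out, the last holds). Time passes only in rows, so rows that repeat a pose let the fingers close, or fill a call up. It gives the time, the measured TCP pose, the force, the opening and the grip force at its end, in the units of the state.
- r.read_state(): the state, without advancing time (a new reading comes with each control period).
- r.grab_frame(name): name is "scene" or "top" or "wrist"; returns a dict with "color" (420x560x3 uint8, blue, green, red), "camera_matrix" (3x3 intrinsics, pixels), "origin" and "orientation" of the camera in the world; the wrist camera has in their place "mount" (4x4, takes a point from camera to tool coordinates, whose origin is the TCP and whose axes are the flange's). Camera axes: x right, y up, looking along -z (the intrinsics and any distortion apply to the point x, -y, -z); pixel columns grow to the right and rows downward; lengths in m; the calibration is good to about 2 mm. A picture is of the moment at which its call begins: read the wrist's pose just before it. There is no depth.
- r.close_job(): hands the job in; it is judged then, once.
The state is a dict: "t": time; "q": joint angles; "qvel": joint speeds; "joint_torque": joint torques, N m; "ee_pos": TCP position; "tcp_rot": TCP orientation; "ft_force": force on the tool from outside, world axes, zero at the start; "wrist_torque": the same for the moment, N m; "gripper_width": finger opening in m; "finger_force": force on a finger pad.
Only numpy, scipy, OpenCV 4.12 (cv2) and the standard library are available. Lean on these libraries where they do the work, as an engineer would, in place of code of your own. Each camera call takes 0.05 s, during which the arm holds its last target. There are 200 camera calls.

### The job

Get this hinge ready for its pin: lower the aluminium hinge bracket over the two locating pins of the blue block until it rests flush, and let go of it. Then draw the brass leaf up out of its grey stand and bring its knuckle down between the two knuckles of the seated bracket so that all the holes line up and an 8 mm pin could be pushed straight through; finish holding the leaf still there in the gripper, not let go and not pressed against the bracket. Leave the steel hinge pin, the tape roll and the yellow-capped jar where they are.

Things in the scene. Friction and masses are not known exactly. Their poses are not given: they have to be found in the camera images.
- jamb_block: Fixed blue block, 46 (x) by 96 (y) mm, flat top 40 mm above the origin; dark foot 70 x 124 x 8 mm. Origin: centre of the underside, on the bench; z up. Two steel pins stand on the top at y = -28 and +28 mm: 10 mm diameter, 22 mm tall, the upper 8 mm tapering to 5 mm. The bracket may be seated either way round.
- bracket_center (a point): Middle of the loose aluminium hinge bracket, half-way up (24 mm above its underside), inside its grip fin; z up. The fin is 14 mm thick (x), 30 mm long (y) and ends 24 mm above this point; pinch it across its thickness, near the top. Seated flush, this point is 64 mm above the block's origin, straight over it.
- bracket: The bracket itself, about 0.3 kg, lying flat at the start; origin in the middle of its underside, axes as bracket_center. Backplate 52 (x) by 90 (y) by 10 mm with two 13 mm through holes at y = -28 and +28 mm, x = 0, for the pins. Beyond the +x edge two knuckles along y, 22 mm outer diameter, bore 12 mm, each 31 mm long, with a 28 mm gap between them.
- bracket_bore (a point): Point on the axis of the bracket's two knuckle bores, in the middle of the 28 mm gap: 38 mm along +x from bracket_center and 12 mm below it. The bore axis is its y axis; axes as bracket_center. Once seated, the gap is open from above and nothing lies under it down to the block's foot.
- leaf_stand: Fixed grey slotted stand, foot 60 x 90 x 8 mm. Origin: centre of its underside, on the bench; z up. Two posts (at y = -27 and +27 mm, 30 mm thick in x, tops 66 mm above the bench) have an 11 mm wide slot along y, open upwards, 25 mm deep, that holds the leaf upright by its shoulders.
- leaf_center (a point): Middle of the loose brass hinge leaf, half-way up (50 mm from its bottom and from its top edge), mid thickness and width; z up. Pinch its plate, 8 mm thick (x), across the thickness at mid width, about 30 mm above this point: the stand's posts reach 4 mm above this point. It is the same either way round.
- leaf: The leaf itself, about 0.16 kg, 100 mm tall, upright in the stand at the start; origin at its lowest point, axes as leaf_center. Plate 60 mm wide (y) from 29 to 100 mm up; below it a 22 mm wide neck and one knuckle, 22 mm outer diameter, 22 mm long along y, bore 12 mm.
- leaf_bore (a point): Middle of the leaf's knuckle bore, 39 mm below leaf_center; the bore axis is its y axis. At the end it should coincide with bracket_bore; there is then 3 mm play either side along the axis, and the leaf's shoulders hang 7 mm clear above the bracket's knuckles.
- hinge_pin: Bystander: loose steel hinge pin, 8 mm diameter, 96 mm long, with a 14 mm head, lying near the bench's front edge. Origin under its middle. Leave it alone.
- tape: Bystander: roll of beige tape, 82 mm diameter, 24 mm high, behind the work. Origin under its middle. Leave it alone.
- jar: Bystander: clear jar with a yellow cap, 54 mm diameter, 75 mm high, behind the work. Origin under its middle. Leave it alone.
Not all that is in view belongs to the job. What is shaped like the leaf_stand but pink or turquoise is not meant.

How it is judged:
On the way, in this order (a step that is already met when the one before it is completed fails the run):
1. the bracket rests flush on the block, over both pins, and has been let go (z of bracket_center in the frame of jamb_block between 0.06 and 0.0665 m and horizontal distance between bracket_center and jamb_block below 0.005 m and angle between bracket_center's own z axis and vertical below 0.05 rad and angle between the y axis of bracket_center and the y axis of jamb_block, either way round below 0.15 rad and contact force between the fingers and bracket below 0.2 N and contact force between bracket and jamb_block above 0.5 N), for 0.2 s.
2. the leaf has been drawn up out of its stand, in the gripper (z of leaf_center in the frame of leaf_stand above 0.09 m and contact force between the fingers and leaf above 1 N), for 0.1 s.
At the end, for the whole second after the job is handed in: Bracket flush over both pins (height within 2.5 mm), untouched. Fingers hold the leaf still, its bore in line with the bracket's: within 3 mm sideways and in height, 5 mm along the axis, 0.1 rad in direction; under 6 N on the bracket, nothing else carrying it (z of bracket_center in the frame of jamb_block between 0.06 and 0.0665 m and horizontal distance between bracket_center and jamb_block below 0.005 m and angle between bracket_center's own z axis and vertical below 0.05 rad and angle between the y axis of bracket_center and the y axis of jamb_block, either way round below 0.15 rad and x of leaf_bore in the frame of bracket_bore between -0.003 and 0.003 m and y of leaf_bore in the frame of bracket_bore between -0.005 and 0.005 m and z of leaf_bore in the frame of bracket_bore between -0.003 and 0.003 m and angle between the y axis of leaf_bore and the y axis of bracket_bore, either way round below 0.1 rad and contact force between the fingers and leaf above 1 N and contact force between leaf and bracket below 6 N and contact force between leaf and jamb_block below 0.5 N and contact force between the fingers and bracket below 0.5 N and linear speed of leaf below 0.01 m/s); the arm keeps its last pose, push and grip.
It fails at once if the hinge pin is moved by more than 3 cm (distance of hinge_pin from where it was at the start of the episode above 0.03 m).
It fails at once if the tape roll is moved by more than 3 cm (distance of tape from where it was at the start of the episode above 0.03 m).
It fails at once if the jar is moved by more than 3 cm (distance of jar from where it was at the start of the episode above 0.03 m).
It also fails if it takes over 53 s, if anything falls off the work surface, if the arm or the gripper's body presses on something with over 40 N, if the wrist force passes 120 N, or if a joint passes its speed limit or range.

## Working session

There is one attempt and no reset: what is moved stays moved. The work goes in short steps, Python scripts to look and compute and a tool call to move; the robot and the scene stay as the last step left them, time stands still between calls to the robot, and variables do not carry over. Pictures are saved under pics/ and viewed, at most 12 in all, crops included, and the job is handed in when it is done.

Besides the shell and the picture viewer there is one more tool, called after "Emit:" as a command line: name --argument value ..., lists and objects as JSON in quotes. apply_moves: Moves the arm, as the interface text tells. Shift numbers are shares of 150 mm and turn numbers shares of pi rad, none past 1 either way. Its arguments: {"type":"object","properties":{"plan":{"type":"array"},"squeeze":{"type":"number"}},"required":["plan"]}

```bash
mkdir -p pics; cat > h.py <<'E'
import numpy as np, cv2
from scipy.spatial.transform import Rotation as R
from workcell import r
def rot(o):
    o=np.array(o)
    return o if o.shape==(3,3) else R.from_quat(np.roll(o,-1)).as_matrix()
def grab(n):
    s=r.read_state(); f=r.grab_frame(n)
    if 'mount' in f:
        T=np.eye(4); T[:3,:3]=rot(s['tcp_rot']); T[:3,3]=s['ee_pos']; C=T@np.array(f['mount'])
    else:
        C=np.eye(4); C[:3,:3]=rot(f['orientation']); C[:3,3]=f['origin']
    return f['color'],np.array(f['camera_matrix']),C,f
def ray(px,K,C):
    u=np.atleast_2d(px).astype(float)
    d=np.c_[(u[:,0]-K[0,2])/K[0,0],-(u[:,1]-K[1,2])/K[1,1],-np.ones(len(u))]
    return d@C[:3,:3].T
def onz(px,z,K,C):
    d=ray(px,K,C); o=C[:3,3]
    return o+d*((z-o[2])/d[:,2])[:,None]
def proj(P,K,C):
    p=(np.atleast_2d(P)-C[:3,3])@C[:3,:3]
    return np.c_[K[0,0]*p[:,0]/-p[:,2]+K[0,2],K[1,1]*-p[:,1]/-p[:,2]+K[1,2]]
E
python3 - <<'E'
from h import *
ims=[]
for n in ['scene','top']:
    im,K,C,f=grab(n); ims.append(im); print(n,[k for k in f],K.round(1).tolist(),C.round(3).tolist())
    cv2.imwrite(f'pics/{n}0.png',im)
print({k:np.round(v,3) for k,v in r.read_state().items()}, r.tip_extent)
E
```

```text
scene ['color', 'camera_matrix', 'origin', 'orientation'] [[408.5, 0.0, 281.9], [0.0, 408.5, 205.9], [0.0, 0.0, 1.0]] [[0.753, 0.344, -0.561, 0.054], [-0.658, 0.397, -0.64, -0.61], [0.002, 0.851, 0.525, 0.537], [0.0, 0.0, 0.0, 1.0]]
top ['color', 'camera_matrix', 'origin', 'orientation'] [[432.6, 0.0, 279.8], [0.0, 432.6, 215.7], [0.0, 0.0, 1.0]] [[0.017, 0.998, -0.057, 0.496], [-1.0, 0.018, 0.005, -0.024], [0.006, 0.057, 0.998, 1.101], [0.0, 0.0, 0.0, 1.0]]
{'t': np.float64(0.1), 'q': array([ 1.108,  0.478,  0.022,  1.556, -0.012,  1.109, -0.083]), 'qvel': array([-0.002, -0.002, -0.001, -0.002,  0.001,  0.001,  0.   ]), 'joint_torque': array([ 5.0000e-03, -5.8409e+01,  1.5400e+00, -2.7331e+01, -5.4000e-02,
        1.3000e-02,  0.0000e+00]), 'ee_pos': array([ 0.234, -0.633,  0.302]), 'tcp_rot': array([-0.001,  0.984,  0.176, -0.   ]), 'ft_force': array([ 0.206,  0.597, -0.081]), 'wrist_torque': array([0.056, 0.051, 0.014]), 'finger_force': np.float64(0.0), 'gripper_width': np.float64(0.088)} 0.08
```

View pics/top0.png

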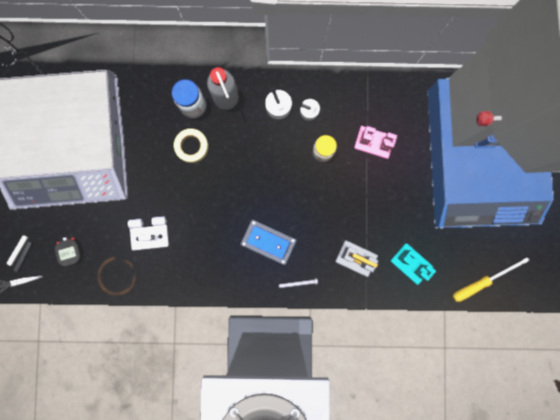

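View pics/scene0.png

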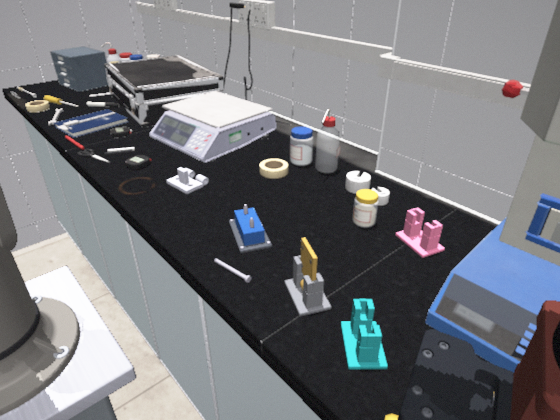

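The top view shows the bracket at (150,235), the blue block with its pins at (268,243), and the brass leaf in the grey stand at (357,258). The pink stand at (375,142) and turquoise stand at (413,264) are decoys: only the grey one holds brass and matches the description. The pin is at (298,283), the tape at (190,146) and the jar at (325,148).

```bash
python3 - <<'E'
from h import *
im,K,C,f=grab('top')
hsv=cv2.cvtColor(im,cv2.COLOR_BGR2HSV)
def big(m,x0,y0,x1,y1):
    z=np.zeros_like(m); z[y0:y1,x0:x1]=m[y0:y1,x0:x1]
    c=max(cv2.findContours(z,cv2.RETR_EXTERNAL,cv2.CHAIN_APPROX_NONE)[0],key=cv2.contourArea)
    return c
for n,m,box,z in [('block',cv2.inRange(hsv,(100,120,80),(125,255,255)),(235,215,305,270),.04),
  ('brass',cv2.inRange(hsv,(10,110,80),(32,255,255)),(330,235,385,282),.107),
  ('foot',cv2.inRange(hsv,(0,0,70),(180,255,255)),(330,232,386,282),.008),
  ('bracket',cv2.inRange(im,(110,110,110),(255,255,255)),(120,205,180,258),.01)]:
    c=big(m,*box); rc=cv2.minAreaRect(c); b=cv2.boxPoints(rc)
    w=onz(b,z,K,C); ce=onz([rc[0]],z,K,C)[0]; e=[w[1]-w[0],w[2]-w[1]]
    print(n,np.round(rc[0],1),ce.round(4),'sides',[round(np.linalg.norm(v),4) for v in e],'ang',[round(np.degrees(np.arctan2(v[1],v[0])),1) for v in e])
a=cv2.resize(im[205:265,110:190],None,fx=5,fy=5,interpolation=2); b=cv2.resize(im[225:285,320:400],None,fx=5,fy=5,interpolation=2)
cv2.imwrite('pics/crop1.png',np.hstack([a,b]))
E
```

```text
block [267.9 241.8] [ 0.4925 -0.0014  0.04  ] sides [np.float64(0.046), np.float64(0.0961)] ang [np.float64(-23.4), np.float64(-113.6)]
brass [364.1 261.4] [ 0.4518 -0.2238  0.107 ] sides [np.float64(0.0159), np.float64(0.0623)] ang [np.float64(-22.8), np.float64(-112.2)]
foot [357.9 258.9] [ 0.4533 -0.2282  0.008 ] sides [np.float64(0.0672), np.float64(0.1064)] ang [np.float64(-24.8), np.float64(-114.4)]
bracket [147.7 232.9] [0.5094 0.3018 0.01  ] sides [np.float64(0.099), np.float64(0.0796)] ang [np.float64(-82.6), np.float64(-171.8)]
```

View pics/crop1.png

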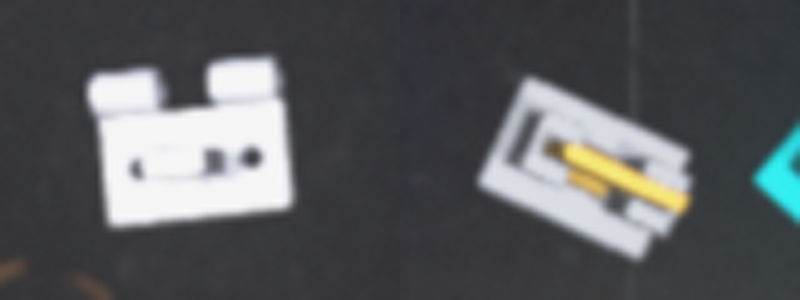

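The crop confirms the targets. On the left is the bracket, knuckles pointing away from the robot. On the right is brass in the grey stand. The block size checks out (46 x 96 mm). Next I plan the transit.

```bash
cat >> h.py <<'E'
def pose():
    s=r.read_state(); M=rot(s['tcp_rot']); return np.array(s['ee_pos']),np.degrees(np.arctan2(M[1,0],M[0,0]))
def chain(wps,start=None):
    p,th=start or pose(); p=np.array(p)
    for q in wps:
        a=np.radians(th); ax=np.array([[np.cos(a),np.sin(a),0],[np.sin(a),-np.cos(a),0],[0,0,-1]])
        print('to',q,'shift',(ax@(np.array(q[:3])-p)/.15).round(4),'turn',round(-(q[3]-th)/180,4))
        p=np.array(q[:3]); th=q[3]
E
python3 - <<'E'
from h import *
print(pose())
chain([(.34,-.50,.30,45),(.44,-.35,.3,65),(.45,-.22,.3,66.6),(.47,-.10,.3,66.6),(.49,0.03,.3,66.6),(.49,.17,.3,90),(.49,.28,.25,98.2)])
E
```

```text
(array([ 0.23437263, -0.63266666,  0.30195771]), np.float64(20.331068616434113))
to (0.34, -0.5, 0.3, 45) shift [ 0.9676 -0.5847  0.0131] turn -0.137
to (0.44, -0.35, 0.3, 65) shift [ 1.1785 -0.2357  0.    ] turn -0.1111
to (0.45, -0.22, 0.3, 66.6) shift [ 0.8136 -0.3058  0.    ] turn -0.0089
to (0.47, -0.1, 0.3, 66.6) shift [ 0.7872 -0.1954  0.    ] turn -0.0
to (0.49, 0.03, 0.3, 66.6) shift [ 0.8483 -0.2218  0.    ] turn -0.0
to (0.49, 0.17, 0.3, 90) shift [ 0.8566 -0.3707  0.    ] turn -0.13
to (0.49, 0.28, 0.25, 98.2) shift [ 0.7333 -0.      0.3333] turn -0.0456
```

Emit:
apply_moves --plan '[[[0.12,-0.07,0],-0.02,87],[[0.25,-0.15,0],-0.04,87],[[0.4,-0.24,0],-0.06,87],[[0.55,-0.33,0],-0.08,87],[[0.7,-0.42,0],-0.1,87],[[0.82,-0.5,0],-0.12,87],[[0.92,-0.56,0],-0.137,87],[[0.97,-0.585,0],-0.137,87]]'

```text
t: 0.82
ee_pos: [0.3426, -0.4977, 0.3027]
tcp_rot: [-0.0, 0.923, 0.386, 0.0]
ft_force: [0.2, -0.2, -0.7]
gripper_width: 0.087
finger_force: 0.0
```

Emit:
apply_moves --plan '[[[0.12,-0.02,0],-0.02,87],[[0.25,-0.05,0],-0.04,87],[[0.4,-0.08,0],-0.06,87],[[0.55,-0.11,0],-0.08,87],[[0.7,-0.14,0],-0.1,87],[[0.85,-0.17,0],-0.111,87],[[0.95,-0.19,0],-0.111,87],[[1.0,-0.2,0],-0.111,87]]'

```text
t: 1.48
ee_pos: [0.4277, -0.3693, 0.3028]
tcp_rot: [-0.0, 0.842, 0.54, 0.001]
ft_force: [-0.1, 0.5, 0.4]
gripper_width: 0.087
finger_force: 0.0
```

```bash
python3 - <<'E'
from h import *
print(pose(),r.read_state()['t'])
chain([(.44,-.24,.3,66.6),(.45,-.12,.3,66.6)])
E
```

```text
(array([ 0.42769531, -0.36928449,  0.30282905]), np.float64(65.34246467183765)) 1.4833
to (0.44, -0.24, 0.3, 66.6) shift [ 0.8175 -0.285   0.0189] turn -0.007
to (0.45, -0.12, 0.3, 66.6) shift [ 0.7607 -0.2565  0.    ] turn -0.0
```

Emit:
apply_moves --plan '[[[0.1,-0.03,0],0,87],[[0.22,-0.07,0],0,87],[[0.35,-0.12,0],0,87],[[0.48,-0.17,0],0,87],[[0.61,-0.22,0],-0.007,87],[[0.72,-0.26,0],-0.007,87],[[0.8,-0.285,0],-0.007,87],[[0.8,-0.285,0],-0.007,87]]'

```text
t: 2.15
ee_pos: [0.4381, -0.2431, 0.3029]
tcp_rot: [-0.0, 0.836, 0.548, 0.0]
ft_force: [-0.2, -0.2, -0.1]
gripper_width: 0.0872
finger_force: 0.0
```

```bash
python3 - <<'E'
from h import *
print(pose(),r.read_state()['t'])
im,K,C,f=grab('wrist'); cv2.imwrite('pics/w1.png',im); print(K.round(1).tolist(),C.round(3).tolist())
np.savez('w1.npz',im=im,K=K,C=C)
E
```

```text
(array([ 0.43806459, -0.24314311,  0.30287443]), np.float64(66.51008941580422)) 2.15
[[291.7, 0.0, 281.7], [0.0, 291.7, 212.6], [0.0, 0.0, 1.0]] [[0.917, 0.382, 0.11, 0.468], [-0.398, 0.882, 0.253, -0.173], [-0.0, -0.276, 0.961, 0.386], [0.0, 0.0, 0.0, 1.0]]
```

View pics/w1.png

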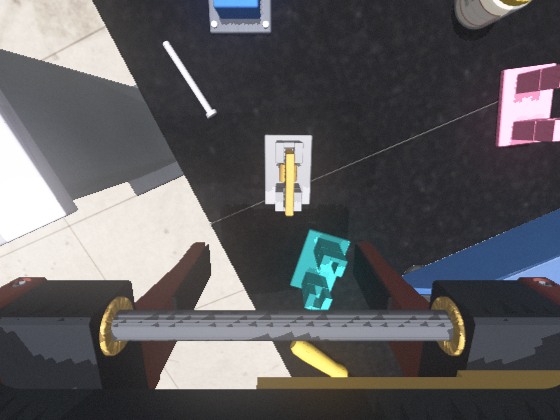

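The wrist view shows the grey stand foot at (288,170) with the brass leaf on it at (289,183), nearly axis-aligned with the tool. The block's lower edge is at (240,20), and the turquoise decoy is at (320,270).

```bash
python3 - <<'E'
from h import *
d=np.load('w1.npz'); im,K,C=d['im'],d['K'],d['C']
hsv=cv2.cvtColor(im,cv2.COLOR_BGR2HSV)
def cont(m,x0,y0,x1,y1):
    z=np.zeros_like(m); z[y0:y1,x0:x1]=m[y0:y1,x0:x1]
    return max(cv2.findContours(z,0,1)[0],key=cv2.contourArea)
c=cont(cv2.inRange(im,(110,110,110),(255,255,255)),255,125,320,212)
b=cv2.boxPoints(cv2.minAreaRect(c)); w=onz(b,.008,K,C)
print('foot px',b.round(1).tolist(),w.mean(0),np.linalg.norm(np.diff(w,axis=0),axis=1),[np.degrees(np.arctan2(*v[1::-1])).round(1) for v in np.diff(w,axis=0)])
m=cv2.inRange(hsv,(10,110,60),(32,255,255))
c=cont(m,270,130,310,225)[:,0]; 
print('brass bbox',c.min(0),c.max(0))
for y in range(145,218,4): 
    xs=np.where(m[y,270:310])[0]+270
    if len(xs): print(y,xs.min(),xs.max(),end='; ')
# expected pixels of top edge corners for nominal leaf
s=w.mean(0)
for a in [-23,-23.5]:
    A=np.radians(a); ex=np.array([np.cos(A),np.sin(A),0]); ey=np.array([-np.sin(A),np.cos(A),0])
    print('pred',proj([s*[1,1,0]+[0,0,.112]+i*.004*ex+j*.03*ey for i in(-1,1) for j in (-1,1)],K,C).round(1).tolist())
chain([(.45,-.12,.3,66.6),(.46,-.06,.3,66.6)])
E
```

```text
foot px [[265.0, 135.0], [311.0, 135.0], [311.0, 211.0], [265.0, 211.0]] [ 0.45249174 -0.2285896   0.008     ] [0.05754608 0.09881002 0.06185177] [np.float64(-23.5), np.float64(-111.9), np.float64(156.6)]
brass bbox [280 149] [296 215]
149 290 290; 153 287 292; 157 286 293; 161 286 293; 165 280 296; 169 280 295; 173 280 295; 177 280 295; 181 281 294; 185 286 293; 189 286 293; 193 286 293; 197 285 292; 201 285 292; 205 285 292; 209 286 292; 213 285 293; pred [[286.1, 220.7], [285.9, 159.0], [294.3, 220.7], [294.5, 158.9]]
pred [[285.9, 220.7], [286.2, 159.0], [294.0, 220.7], [294.8, 159.0]]
to (0.45, -0.12, 0.3, 66.6) shift [ 0.7965 -0.2587  0.019 ] turn -0.0011
to (0.46, -0.06, 0.3, 66.6) shift [ 0.3936 -0.0977  0.    ] turn -0.0
```

Emit:
apply_moves --plan '[[[0.1,-0.03,0],0,87],[[0.22,-0.07,0],0,87],[[0.35,-0.11,0],0,87],[[0.48,-0.16,0],0,87],[[0.61,-0.2,0],0,87],[[0.72,-0.23,0],0,87],[[0.8,-0.26,0],0,87],[[0.8,-0.26,0],0,87]]'

```text
t: 2.87
ee_pos: [0.4506, -0.1192, 0.3028]
tcp_rot: [0.0, 0.837, 0.547, 0.0]
ft_force: [-1.1, -0.4, 0.4]
gripper_width: 0.0871
finger_force: 0.0
```

Emit:
apply_moves --plan '[[[0.08,-0.02,0],0,87],[[0.18,-0.045,0],0,87],[[0.28,-0.07,0],0,87],[[0.38,-0.095,0],0,87],[[0.46,-0.12,0],0,87],[[0.5,-0.13,0],0,87],[[0.5,-0.13,0],0,87],[[0.5,-0.13,0],0,87]]'

```text
t: 3.53
ee_pos: [0.4626, -0.0453, 0.3026]
tcp_rot: [0.0, 0.838, 0.546, -0.0]
ft_force: [-0.3, -1.1, -0.2]
gripper_width: 0.0871
finger_force: 0.0
```

```bash
cat >> h.py <<'E'
def cont(m,x0,y0,x1,y1):
    z=np.zeros_like(m); z[y0:y1,x0:x1]=m[y0:y1,x0:x1]
    return max(cv2.findContours(z,0,1)[0],key=cv2.contourArea)
E
python3 - <<'E'
from h import *
print(pose(),r.read_state()['t'])
im,K,C,f=grab('wrist'); cv2.imwrite('pics/w2.png',im); np.savez('w2.npz',im=im,K=K,C=C)
hsv=cv2.cvtColor(im,cv2.COLOR_BGR2HSV)
print('pred ctr',proj([.4925,-.0014,.04],K,C))
u,v=proj([.4925,-.0014,.04],K,C)[0].astype(int)
m=cv2.inRange(hsv,(100,120,70),(125,255,255)); m=cv2.morphologyEx(m,cv2.MORPH_CLOSE,np.ones((9,9)))
c=cont(m,u-60,max(v-80,0),u+60,v+80); b=cv2.boxPoints(cv2.minAreaRect(c)); w=onz(b,.04,K,C)
print(b.round(1).tolist(),w.mean(0),np.linalg.norm(np.diff(w,axis=0),axis=1),[np.degrees(np.arctan2(*v[1::-1])).round(1) for v in np.diff(w,axis=0)])
cv2.imwrite('pics/c2.png',cv2.resize(im[max(v-80,0):v+80,u-80:u+80],None,fx=3.5,fy=3.5))
chain([(.48,.1,.3,75),(.485,.20,.3,90),(.46,.26,.28,98.2)])
E
```

```text
(array([ 0.46258106, -0.04531678,  0.30258221]), np.float64(66.17062410972858)) 3.5333
pred ctr [[290.67071282 149.81663863]]
[[269.0, 106.0], [309.0, 106.0], [309.0, 189.0], [269.0, 189.0]] [4.91049263e-01 1.27063278e-04 4.00000000e-02] [0.04456246 0.0940758  0.04813968] [np.float64(-23.8), np.float64(-112.3), np.float64(156.2)]
to (0.48, 0.1, 0.3, 75) shift [ 0.9343 -0.2854  0.0171] turn -0.0492
to (0.485, 0.2, 0.3, 90) shift [ 0.6526 -0.1403  0.    ] turn -0.0833
to (0.46, 0.26, 0.28, 98.2) shift [ 0.4    -0.1667  0.1333] turn -0.0456
```

View pics/c2.png

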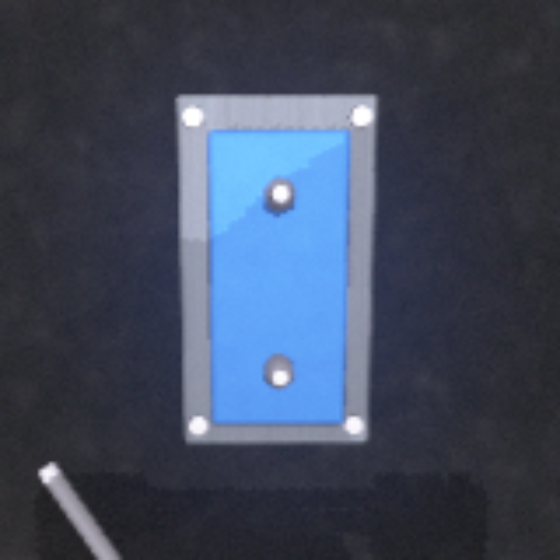

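The crop shows the blue block top with pin tips at crop (281,193) and (280,376), full-frame about (290.3,124.1) and (290,176.4).

```bash
python3 - <<'E'
from h import *
d=np.load('w2.npz'); im,K,C=d['im'],d['K'],d['C']
g=im.min(2)
for (u,v) in [(290,124),(290,176)]:
    q=g[v-7:v+8,u-6:u+7].astype(float); q=np.clip(q-190,0,None); yy,xx=np.mgrid[v-7:v+8,u-6:u+7]
    p=(np.array([(q*xx).sum(),(q*yy).sum()])/q.sum()); print(p, onz(p,.062,K,C))
b=cv2.boxPoints(cv2.minAreaRect(cv2.findNonZero(np.uint8([[0]]))) ) if 0 else None
E
```

```text
[289.65408805 123.74528302] [[0.50224358 0.02555954 0.062     ]]
[289.53684211 176.41315789] [[ 0.4798834  -0.02588461  0.062     ]]
```

Emit:
apply_moves --plan '[[[0.1,-0.03,0],0,87],[[0.23,-0.07,0],0,87],[[0.38,-0.11,0],0,87],[[0.53,-0.16,0],-0.01,87],[[0.68,-0.2,0],-0.02,87],[[0.81,-0.24,0],-0.03,87],[[0.9,-0.27,0],-0.04,87],[[0.93,-0.285,0],-0.05,87]]'

```text
t: 4.25
ee_pos: [0.4799, 0.1021, 0.3027]
tcp_rot: [-0.0, 0.791, 0.612, 0.0]
ft_force: [-0.0, -0.8, 0.8]
gripper_width: 0.0867
finger_force: 0.0
```

Emit:
apply_moves --plan '[[[0.1,-0.02,0],-0.01,60],[[0.22,-0.05,0],-0.02,60],[[0.34,-0.08,0],-0.035,60],[[0.45,-0.1,0],-0.05,60],[[0.55,-0.12,0],-0.065,60],[[0.62,-0.13,0],-0.08,60],[[0.65,-0.14,0],-0.083,60],[[0.65,-0.14,0],-0.083,60]]'

```text
t: 4.92
ee_pos: [0.4841, 0.2014, 0.3025]
tcp_rot: [-0.0, 0.705, 0.709, 0.0]
ft_force: [-0.2, 0.1, -0.3]
gripper_width: 0.0599
finger_force: 0.0
```

```bash
python3 - <<'E'
from h import *
print(pose(),r.read_state()['t'])
im,K,C,f=grab('wrist'); np.savez('w3.npz',im=im,K=K,C=C)
u,v=proj([.498,.300,.03],K,C)[0].astype(int); print(u,v)
cv2.imwrite('pics/c3.png',cv2.resize(im[max(v-80,0):v+80,u-80:u+80],None,fx=3.5,fy=3.5))
E
```

```text
(array([0.48405908, 0.20144884, 0.30252968]), np.float64(90.27753295022134)) 4.9167
294 108
```

View pics/c3.png

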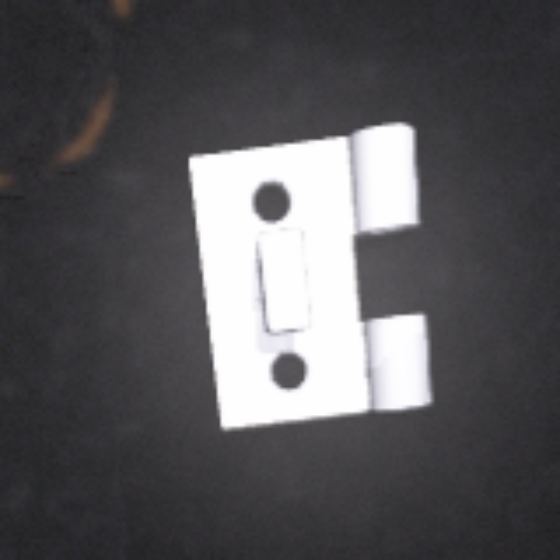

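The crop shows the bracket with holes at crop (272,201) and (289,370), the fin between them and the knuckles on the right, pointing away from the robot.

```bash
python3 - <<'E'
from h import *
d=np.load('w3.npz'); im,K,C=d['im'],d['K'],d['C']
g=im.min(2).astype(float); P=[]
for (a,b) in [(272,201),(289,370)]:
    u=int(214+a/3.5); v=int(28+b/3.5)
    q=np.clip(190-g[v-7:v+8,u-7:u+8],0,None); yy,xx=np.mgrid[v-7:v+8,u-7:u+8]
    p=np.array([(q*xx).sum(),(q*yy).sum()])/q.sum(); P.append(onz(p,.010,K,C)[0]); print(p,P[-1])
P=np.array(P); e=P[0]-P[1]; c=P.mean(0); yaw=np.degrees(np.arctan2(e[1],e[0]))-90
print('dist',np.linalg.norm(e),'ctr',c,'yaw',yaw)
t=[proj([c[0],c[1],.048],K,C)[0]]; print('fin top pred crop',(t[0]-[214,28])*3.5)
chain([(c[0],c[1],.21,yaw+90),(c[0],c[1],.099,yaw+90)])
E
```

```text
[291.17832428  85.272224  ] [0.49389198 0.32743578 0.01      ]
[296.09695984 133.58301013] [0.50080105 0.27202285 0.01      ]
dist 0.055841997220036535 ctr [0.49734652 0.29972932 0.01      ] yaw 7.107150239256228
fin top pred crop [283.62796903 279.27597287]
to (np.float64(0.497346516718873), np.float64(0.29972931684450443), 0.21, np.float64(97.10715023925623)) shift [0.6616 0.09   0.6164] turn -0.0385
to (np.float64(0.497346516718873), np.float64(0.29972931684450443), 0.099, np.float64(97.10715023925623)) shift [0.   0.   0.74] turn -0.0
```

Emit:
apply_moves --plan '[[[0.1,0.01,0.09],0,45],[[0.22,0.03,0.2],-0.01,45],[[0.35,0.05,0.32],-0.02,45],[[0.48,0.065,0.44],-0.03,45],[[0.58,0.08,0.54],-0.038,45],[[0.64,0.09,0.6],-0.038,45],[[0.662,0.092,0.616],-0.0385,45],[[0.662,0.092,0.616],-0.0385,45]]'

```text
t: 5.63
ee_pos: [0.4976, 0.2995, 0.2098]
tcp_rot: [-0.0, 0.662, 0.749, -0.001]
ft_force: [-0.3, -0.4, -0.2]
gripper_width: 0.0455
finger_force: 0.0
```

```bash
python3 - <<'E'
from h import *
print(pose())
chain([(.4976,.2997,.099,97.1)])
E
```

```text
(array([0.49761499, 0.29953932, 0.20979797]), np.float64(97.05478129880886))
to (0.4976, 0.2997, 0.099, 97.1) shift [0.0011 0.     0.7387] turn -0.0003
```

Emit:
apply_moves --plan '[[[0,0,0.1],0,45],[[0,0,0.22],0,45],[[0,0,0.36],0,45],[[0,0,0.5],0,45],[[0,0,0.62],0,45],[[0,0,0.7],0,45],[[0,0,0.735],0,45],[[0,0,0.74],0,45]]'

```text
t: 6.3
ee_pos: [0.4979, 0.299, 0.0991]
tcp_rot: [0.0, 0.662, 0.749, -0.0]
ft_force: [-0.7, 0.2, 1.1]
gripper_width: 0.0454
finger_force: 0.0
```

Emit:
apply_moves --plan '[[[0,0,0],0,30],[[0,0,0],0,20],[[0,0,0],0,16],[[0,0,0],0,12],[[0,0,0],0,8],[[0,0,0],0,5],[[0,0,0],0,5],[[0,0,0],0,5]]' --squeeze 30

```text
t: 6.97
ee_pos: [0.4979, 0.3, 0.0998]
tcp_rot: [0.0, 0.662, 0.75, 0.0]
ft_force: [-1.0, -0.8, 5.8]
gripper_width: 0.0136
finger_force: 30.0
```

Emit:
apply_moves --plan '[[[0,0,0],0,5],[[0,0,-0.04],0,5],[[0,0,-0.1],0,5],[[0,0,-0.18],0,5],[[0,0,-0.28],0,5],[[0,0,-0.4],0,5],[[0,0,-0.5],0,5],[[0,0,-0.5],0,5]]'

```text
t: 7.63
ee_pos: [0.4988, 0.3011, 0.1779]
tcp_rot: [0.001, 0.662, 0.75, 0.003]
ft_force: [0.6, 0.3, -3.6]
gripper_width: 0.0141
finger_force: 30.0
```

```bash
python3 - <<'E'
from h import *
print(pose())
chain([(.5,.17,.2,80),(.491,.03,.20,66.5),(.491,0,.2,66.5)])
E
```

```text
(array([0.49877623, 0.30105301, 0.17793427]), np.float64(97.09787947080856))
to (0.5, 0.17, 0.2, 80) shift [-0.868  -0.0999 -0.1471] turn 0.095
to (0.491, 0.03, 0.2, 66.5) shift [-0.9296  0.103   0.    ] turn 0.075
to (0.491, 0, 0.2, 66.5) shift [-0.1834  0.0797  0.    ] turn -0.0
```

Emit:
apply_moves --plan '[[[-0.08,-0.01,-0.02],0.01,5],[[-0.2,-0.02,-0.05],0.02,5],[[-0.35,-0.04,-0.08],0.035,5],[[-0.5,-0.06,-0.1],0.05,5],[[-0.65,-0.075,-0.13],0.07,5],[[-0.78,-0.09,-0.147],0.085,5],[[-0.85,-0.1,-0.147],0.095,5],[[-0.87,-0.1,-0.147],0.095,5]]'

```text
t: 8.3
ee_pos: [0.4985, 0.1654, 0.1956]
tcp_rot: [0.0, 0.768, 0.641, -0.001]
ft_force: [0.6, -0.6, -3.3]
gripper_width: 0.0139
finger_force: 30.0
```

Emit:
apply_moves --plan '[[[-0.08,0.01,0],0.01,5],[[-0.2,0.02,0],0.02,5],[[-0.35,0.04,0],0.03,5],[[-0.5,0.06,0],0.045,5],[[-0.65,0.08,0],0.06,5],[[-0.8,0.09,0],0.07,5],[[-0.9,0.1,0],0.075,5],[[-0.93,0.103,0],0.075,5]]'

```text
t: 8.97
ee_pos: [0.4894, 0.0261, 0.1959]
tcp_rot: [0.0, 0.837, 0.547, -0.001]
ft_force: [-0.6, 0.0, -4.9]
gripper_width: 0.014
finger_force: 30.0
```

```bash
python3 - <<'E'
from h import *
print(pose())
im,K,C,f=grab('wrist'); cv2.imwrite('pics/w4.png',im); np.savez('w4.npz',im=im,K=K,C=C)
chain([(.491,0,.2,66.5),(.491,0,.166,66.5)])
E
```

```text
(array([0.48941641, 0.02611236, 0.19587447]), np.float64(66.32989898266739))
to (0.491, 0, 0.2, 66.5) shift [-0.1595  0.0798 -0.0269] turn -0.0006
to (0.491, 0, 0.166, 66.5) shift [0.     0.     0.2267] turn -0.0
```

View pics/w4.png

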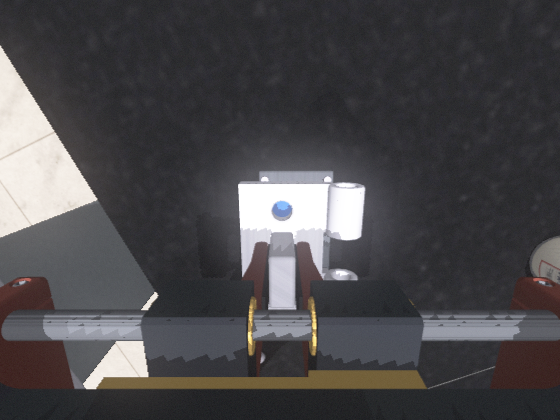

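The bracket hangs level in the gripper. Its forward hole is at (282,210), with the blue block top visible through it.

```bash
python3 - <<'E'
from h import *
d=np.load('w4.npz'); im,K,C=d['im'],d['K'],d['C']
hsv=cv2.cvtColor(im,cv2.COLOR_BGR2HSV)
white=cv2.inRange(im,(200,200,200),(255,255,255))
hole=cv2.bitwise_not(white)[195:226,266:299]
n,l,s,ce=cv2.connectedComponentsWithStats(hole); 
i=l[15,16]; p=ce[i]+[266,195]; print('hole',p,s[i])
p3,th=pose(); a=np.radians(th)
w=onz(p,p3[2]-.0893,K,C)[0]; dd=w-p3
print('hole in tool x,y',dd[:2]@[np.cos(a),np.sin(a)],dd[:2]@[np.sin(a),-np.cos(a)])
b=[np.array(onz(q,p3[2]-.0893,K,C)[0]) for q in [(239,184),(326,184)]]; print(b,'edge angle',np.degrees(np.arctan2(*(b[1]-b[0])[1::-1])),np.linalg.norm(b[1]-b[0]))
E
```

```text
hole [281.58715596 210.40978593] [  6   6  21  20 327]
hole in tool x,y 0.027209838688249534 -0.0007008079847144866
[array([0.48316393, 0.07708008, 0.10666973]), array([0.53066463, 0.05630746, 0.10666973])] edge angle -23.620332343783463 0.0518441711904583
```

```bash
python3 - <<'E'
from h import *
chain([(.4916,0,.176,66.5)])
E
```

```text
to (0.4916, 0, 0.176, 66.5) shift [-0.1579  0.0835  0.1331] turn -0.0006
```

Emit:
apply_moves --plan '[[[-0.03,0.02,0],0,5],[[-0.07,0.04,0],0,5],[[-0.11,0.06,0.02],0,5],[[-0.14,0.075,0.05],0,5],[[-0.158,0.083,0.09],0,5],[[-0.158,0.083,0.12],0,5],[[-0.158,0.083,0.133],0,5],[[-0.158,0.083,0.133],0,5]]'

```text
t: 9.68
ee_pos: [0.4914, 0.0021, 0.1755]
tcp_rot: [-0.001, 0.836, 0.549, -0.001]
ft_force: [-0.5, -0.4, -4.0]
gripper_width: 0.0136
finger_force: 30.0
```

```bash
python3 - <<'E'
from h import *
print(pose())
im,K,C,f=grab('wrist')
p3,th=pose(); print(p3,th)
white=cv2.inRange(im,(200,200,200),(255,255,255))
hole=cv2.bitwise_not(white)[195:226,266:299]
n,l,s,ce=cv2.connectedComponentsWithStats(hole); i=l[15,16]; p=ce[i]+[266,195]
print('hole',p,onz(p,p3[2]-.0893,K,C)[0],'pin (.50224,.0256)->',proj([.5022,.0255,.062],K,C))
chain([(.4916,0,.150,66.5)])
E
```

```text
(array([0.49136918, 0.00209865, 0.17552768]), np.float64(66.52936721756046))
[0.49165766 0.00216488 0.17598056] 66.53631121787966
hole [281.07142857 211.51071429] [0.50115956 0.02765546 0.08668056] pin (.50224,.0256)-> [[283.83217794 203.94818547]]
to (0.4916, 0, 0.15, 66.5) shift [-0.0134  0.0054  0.1732] turn 0.0002
```

Emit:
apply_moves --plan '[[[-0.005,0.005,0],0,5],[[-0.01,0.01,0.01],0,5],[[-0.01,0.01,0.03],0,5],[[-0.01,0.01,0.06],0,5],[[-0.01,0.01,0.09],0,5],[[-0.01,0.01,0.12],0,5],[[-0.01,0.01,0.14],0,5],[[-0.01,0.01,0.14],0,5]]'

```text
t: 10.4
ee_pos: [0.4921, -0.0003, 0.1545]
tcp_rot: [-0.0, 0.836, 0.548, -0.001]
ft_force: [-0.0, 0.9, -3.9]
gripper_width: 0.0139
finger_force: 30.0
```

Past the pin tips with no side force. I'll continue down slowly.

Emit:
apply_moves --plan '[[[0,0,0.015],0,5],[[0,0,0.03],0,5],[[0,0,0.045],0,5],[[0,0,0.06],0,5],[[0,0,0.075],0,5],[[0,0,0.087],0,5],[[0,0,0.094],0,5],[[0,0,0.094],0,5]]'

```text
t: 11.07
ee_pos: [0.4925, -0.0003, 0.141]
tcp_rot: [-0.0, 0.836, 0.548, -0.0]
ft_force: [-0.7, 0.4, -2.9]
gripper_width: 0.014
finger_force: 30.0
```

Emit:
apply_moves --plan '[[[0,0,0.005],0,5],[[0,0,0.01],0,5],[[0,0,0.014],0,5],[[0,0,0.014],0,5],[[0,0,0.014],0,5],[[0,0,0.014],0,5],[[0,0,0.014],0,5],[[0,0,0.014],0,5]]'

```text
t: 11.73
ee_pos: [0.4927, -0.0002, 0.1397]
tcp_rot: [0.0, 0.836, 0.548, 0.0]
ft_force: [-3.5, -0.3, 5.1]
gripper_width: 0.0138
finger_force: 30.0
```

It is in contact at the expected height, so I'll open and retreat.

Emit:
apply_moves --plan '[[[0,0,0],0,25],[[0,0,0],0,40],[[0,0,0],0,40],[[0,0,0],0,40],[[0,0,0],0,40],[[0,0,0],0,40],[[0,0,0],0,40],[[0,0,0],0,40]]'

```text
t: 12.4
ee_pos: [0.4926, -0.0002, 0.1391]
tcp_rot: [-0.0, 0.836, 0.548, 0.0]
ft_force: [-1.0, 0.2, -0.1]
gripper_width: 0.0401
finger_force: 0.0
```

Emit:
apply_moves --plan '[[[0,0,-0.05],0,40],[[0,0,-0.15],0,40],[[0,0,-0.3],0,40],[[0,0,-0.5],0,40],[[0,0,-0.7],0,40],[[0,0,-0.85],0,40],[[0,0,-0.95],0,40],[[0,0,-1.0],0,40]]'

```text
t: 13.07
ee_pos: [0.4934, -0.0, 0.292]
tcp_rot: [0.001, 0.836, 0.548, 0.002]
ft_force: [0.8, -0.2, -1.0]
gripper_width: 0.0403
finger_force: 0.0
```

```bash
python3 - <<'E'
from h import *
print(pose())
chain([(.465,-.08,.295,66.5),(.455,-.215,.29,66.5),(.4542,-.2233,.2,66.5)])
E
```

```text
(array([ 4.93386964e-01, -4.32362519e-05,  2.92037437e-01]), np.float64(66.49316823624343))
to (0.465, -0.08, 0.295, 66.5) shift [-0.5643  0.0391 -0.0198] turn -0.0
to (0.455, -0.215, 0.29, 66.5) shift [-0.8519  0.2977  0.0333] turn -0.0
to (0.4542, -0.2233, 0.2, 66.5) shift [-0.0529  0.0172  0.6   ] turn -0.0
```

Emit:
apply_moves --plan '[[[-0.06,0,0],0,60],[[-0.15,0.01,0],0,60],[[-0.26,0.02,0],0,60],[[-0.36,0.03,0],0,60],[[-0.45,0.035,-0.02],0,60],[[-0.52,0.04,-0.02],0,60],[[-0.56,0.04,-0.02],0,60],[[-0.56,0.04,-0.02],0,60]]'

```text
t: 13.73
ee_pos: [0.4637, -0.0811, 0.2914]
tcp_rot: [-0.0, 0.837, 0.547, -0.001]
ft_force: [-0.1, -0.1, -0.2]
gripper_width: 0.0601
finger_force: 0.0
```

```bash
python3 - <<'E'
from h import *
print(pose())
im,K,C,f=grab('wrist'); np.savez('w5.npz',im=im,K=K,C=C)
u,v=proj([.491,0,.05],K,C)[0].astype(int); print(u,v)
A=np.radians(-23.5); ex=np.array([np.cos(A),np.sin(A),0]); ey=np.array([-np.sin(A),np.cos(A),0]); c=np.array([.4911,-.0002,0])
print('pred bore-top gap corners',proj([c+.038*ex+s*.014*ey+[0,0,.063] for s in(-1,1)],K,C).round(1).tolist(),'fin top',proj(c+[0,0,.088],K,C).round(1),'outer ends',proj([c+.038*ex+s*.045*ey+[0,0,.063] for s in(-1,1)],K,C).round(1).tolist())
print('crop origin',u-60,max(v-75,0))
cv2.imwrite('pics/c5.png',cv2.resize(im[max(v-75,0):v+75,u-60:u+90],None,fx=4,fy=4,interpolation=2))
chain([(.455,-.21,.29,66.5)])
E
```

```text
(array([ 0.46366945, -0.08109254,  0.29135524]), np.float64(66.37488587446538))
275 119
pred bore-top gap corners [[312.7, 133.3], [313.4, 104.3]] fin top [[275.  118.3]] outer ends [[311.8, 163.7], [314.4, 70.4]]
crop origin 215 44
to (0.455, -0.21, 0.29, 66.5) shift [-0.8184  0.2904  0.0106] turn -0.0004
```

View pics/c5.png

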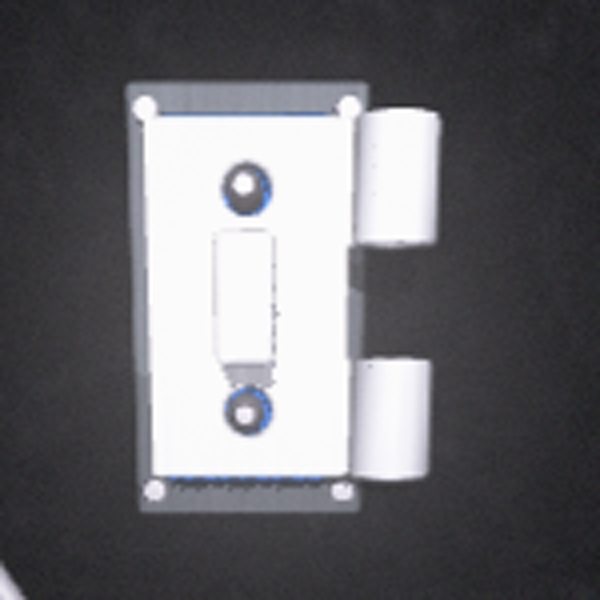

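The crop shows the bracket flush, both pins through its holes at crop (246,187) and (247,410), and the gap between the knuckles at crop rows 243 to 357, as predicted.

```bash
python3 - <<'E'
from h import *
d=np.load('w5.npz'); im,K,C=d['im'],d['K'],d['C']
o=np.array([215,44])-.375*0
f=lambda a,b:o+(np.array([a,b])+.5)/4-.5
h1=onz(f(247,188),.05,K,C)[0]; h2=onz(f(247.5,411),.05,K,C)[0]; c=(h1+h2)/2; e=h1-h2
yaw=np.arctan2(e[1],e[0])-np.pi/2; print('holes',np.linalg.norm(e),c,np.degrees(yaw))
ex=np.array([np.cos(yaw),np.sin(yaw),0]); ey=np.array([-ex[1],ex[0],0])
fin=onz(f(245,297),.088,K,C)[0]; print('fin',fin)
for n,p in [('u',(438,175)),('l',(430,420))]:  # outer rim, z~0.052+ (viewed nearly from above)
    w=onz(f(*p),.052,K,C)[0]; print(n,'outer edge along ex from c',(w-c)@ex,'expect ~.049')
g=[onz(f(395,y),.063,K,C)[0] for y in (243,357)]; print('gap mid along ey',[(q-c)@ey for q in g])
print('bore',c+.038*ex)
E
```

```text
holes 0.056159780249570676 [ 4.91736830e-01 -2.08980617e-04  5.00000000e-02] -23.74026473293445
fin [ 4.91966402e-01 -1.98701316e-04  8.80000000e-02]
u outer edge along ex from c 0.04883133355001445 expect ~.049
l outer edge along ex from c 0.04930899745175064 expect ~.049
gap mid along ey [np.float64(0.013883530794627631), np.float64(-0.01365845365300176)]
bore [ 0.52652127 -0.01550744  0.05      ]
```

Emit:
apply_moves --plan '[[[-0.1,0.03,0],0,60],[[-0.22,0.08,0],0,60],[[-0.35,0.12,0],0,60],[[-0.48,0.17,0],0,60],[[-0.61,0.22,0.01],0,60],[[-0.72,0.26,0.01],0,60],[[-0.8,0.285,0.01],0,60],[[-0.82,0.29,0.01],0,60]]'

```text
t: 14.45
ee_pos: [0.4553, -0.2113, 0.2903]
tcp_rot: [-0.0, 0.837, 0.547, -0.0]
ft_force: [0.2, 0.0, 0.1]
gripper_width: 0.06
finger_force: 0.0
```

```bash
python3 - <<'E'
from h import *
print(pose())
im,K,C,f=grab('wrist'); np.savez('w6.npz',im=im,K=K,C=C)
hsv=cv2.cvtColor(im,cv2.COLOR_BGR2HSV)
m=cv2.inRange(hsv,(10,110,60),(32,255,255))
u,v=proj([.4542,-.2233,.112],K,C)[0].astype(int); print(u,v)
for y in range(v-50,v+55,4):
    xs=np.where(m[y,u-25:u+25])[0]+u-25
    if len(xs): print(y,xs.min(),xs.max(),end='; ')
cv2.imwrite('pics/c6.png',cv2.resize(im[v-70:v+70,u-70:u+70],None,fx=4,fy=4,interpolation=2)); print('crop o',u-70,v-70)
for a in [-23.5]:
    A=np.radians(a); ex=np.array([np.cos(A),np.sin(A),0]); ey=np.array([-np.sin(A),np.cos(A),0]); s=np.array([.4542,-.2233,0])
    print('pred',proj([s*[1,1,0]+[0,0,.112]+i*.004*ex+j*.03*ey for i in(-1,1) for j in (-1,1)],K,C).round(1).tolist())
chain([(.4542,-.2233,.2,66.5),(.4542,-.2233,.153,66.5)])
E
```

```text
(array([ 0.45532214, -0.21130062,  0.29032487]), np.float64(66.39076552732654))
286 225
187 284 289; 191 284 289; 195 283 290; 199 278 293; 203 278 293; 207 278 293; 211 278 293; 215 283 290; 219 283 290; 223 283 290; 227 283 290; 231 283 290; 235 282 289; 239 283 289; 243 283 289; 247 282 290; 251 282 290; crop o 216 155
pred [[282.3, 254.5], [282.2, 194.0], [290.5, 254.4], [291.0, 194.0]]
to (0.4542, -0.2233, 0.2, 66.5) shift [-0.0804  0.0267  0.6025] turn -0.0005
to (0.4542, -0.2233, 0.153, 66.5) shift [0.     0.     0.3133] turn -0.0
```

View pics/c6.png

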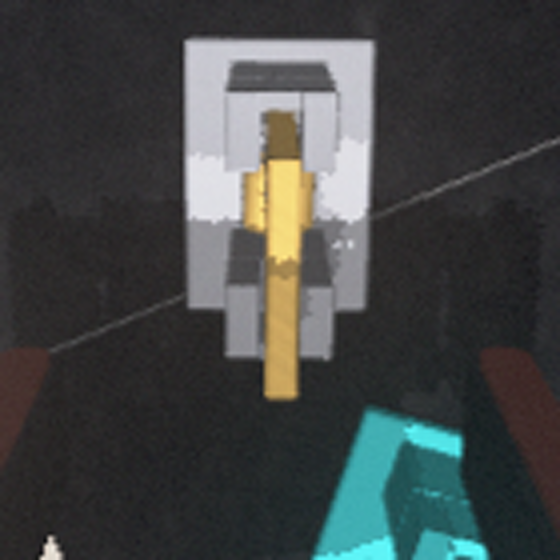

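The crop shows the brass leaf in the grey stand. The top edge's near end is at crop row 399 (full-frame 254.6, predicted 254.5) and its centre is at column 286, so the leaf's position is confirmed. I'll descend and grip.

Emit:
apply_moves --plan '[[[-0.03,0.01,0.08],0,45],[[-0.08,0.027,0.2],0,45],[[-0.08,0.027,0.35],0,45],[[-0.08,0.027,0.5],0,45],[[-0.08,0.027,0.65],0,45],[[-0.08,0.027,0.78],0,45],[[-0.08,0.027,0.86],0,45],[[-0.08,0.027,0.86],0,45]]'

```text
t: 15.17
ee_pos: [0.4529, -0.2203, 0.1586]
tcp_rot: [-0.003, 0.836, 0.549, -0.001]
ft_force: [-0.2, -0.2, -0.3]
gripper_width: 0.0449
finger_force: 0.0
```

```bash
python3 - <<'E'
from h import *
print(pose()); chain([(.4542,-.2233,.153,66.5)])
E
```

```text
(array([ 0.45292061, -0.22034533,  0.15856315]), np.float64(66.63660273763604))
to (0.4542, -0.2233, 0.153, 66.5) shift [-0.0147  0.0156  0.0371] turn 0.0008
```

Emit:
apply_moves --plan '[[[0,0,0.01],0,45],[[0,0,0.025],0,45],[[0,0,0.04],0,45],[[0,0,0.048],0,45],[[0,0,0.048],0,45],[[0,0,0.048],0,45],[[0,0,0.048],0,45],[[0,0,0.048],0,45]]'

```text
t: 15.83
ee_pos: [0.4545, -0.2225, 0.1547]
tcp_rot: [0.0, 0.836, 0.548, 0.0]
ft_force: [-0.2, -0.1, 0.1]
gripper_width: 0.0452
finger_force: 0.0
```

```bash
python3 - <<'E'
from h import *
print(pose()); chain([(.4542,-.2233,.153,66.5)])
E
```

```text
(array([ 0.45445948, -0.22254361,  0.15469315]), np.float64(66.48768554226139))
to (0.4542, -0.2233, 0.153, 66.5) shift [-0.0053  0.0004  0.0113] turn -0.0001
```

Emit:
apply_moves --plan '[[[-0.005,0,0.005],0,30],[[-0.005,0,0.01],0,20],[[-0.005,0,0.01],0,10],[[-0.005,0,0.01],0,4],[[-0.005,0,0.01],0,2],[[-0.005,0,0.01],0,2],[[-0.005,0,0.01],0,2],[[-0.005,0,0.01],0,2]]' --squeeze 35

```text
t: 16.5
ee_pos: [0.4541, -0.2231, 0.1529]
tcp_rot: [0.0, 0.836, 0.548, 0.0]
ft_force: [-0.3, -0.1, -0.0]
gripper_width: 0.0079
finger_force: 35.0
```

Emit:
apply_moves --plan '[[[0,0,0],0,2],[[0,0,-0.03],0,2],[[0,0,-0.07],0,2],[[0,0,-0.12],0,2],[[0,0,-0.18],0,2],[[0,0,-0.24],0,2],[[0,0,-0.28],0,2],[[0,0,-0.3],0,2]]'

```text
t: 17.17
ee_pos: [0.4546, -0.2233, 0.1994]
tcp_rot: [0.001, 0.836, 0.548, 0.001]
ft_force: [-0.9, -1.0, -0.8]
gripper_width: 0.0077
finger_force: 35.0
```

Emit:
apply_moves --plan '[[[0,0,-0.04],0,2],[[0,0,-0.1],0,2],[[0,0,-0.18],0,2],[[0,0,-0.26],0,2],[[0,0,-0.34],0,2],[[0,0,-0.4],0,2],[[0,0,-0.43],0,2],[[0,0,-0.43],0,2]]'

```text
t: 17.83
ee_pos: [0.4545, -0.2233, 0.2636]
tcp_rot: [0.001, 0.836, 0.548, 0.0]
ft_force: [-0.1, -0.3, -0.9]
gripper_width: 0.0078
finger_force: 35.0
```

```bash
python3 - <<'E'
from h import *
print(pose(),r.read_state()['t']); chain([(.485,-.12,.26,66.3),(.526,-.0155,.26,66.3),(.526,-.0155,.2,66.3)])
E
```

```text
(array([ 0.45449296, -0.22326714,  0.26357578]), np.float64(66.49154288740323)) 17.8333
to (0.485, -0.12, 0.26, 66.3) shift [ 0.7124 -0.0881  0.0238] turn 0.0011
to (0.526, -0.0155, 0.26, 66.3) shift [ 0.7478 -0.0297  0.    ] turn -0.0
to (0.526, -0.0155, 0.2, 66.3) shift [0.  0.  0.4] turn -0.0
```

Emit:
apply_moves --plan '[[[0.07,-0.01,0],0,2],[[0.17,-0.02,0],0,2],[[0.29,-0.035,0],0,2],[[0.41,-0.05,0],0,2],[[0.53,-0.065,0],0,2],[[0.63,-0.08,0],0,2],[[0.69,-0.088,0],0,2],[[0.71,-0.088,0],0,2]]'

```text
t: 18.5
ee_pos: [0.4846, -0.1179, 0.2619]
tcp_rot: [-0.001, 0.835, 0.55, -0.0]
ft_force: [1.0, 0.5, -1.6]
gripper_width: 0.0079
finger_force: 35.0
```

Emit:
apply_moves --plan '[[[0.07,0,0],0,2],[[0.17,-0.01,0],0,2],[[0.3,-0.015,0],0,2],[[0.43,-0.02,0],0,2],[[0.55,-0.025,0],0,2],[[0.66,-0.03,0],0,2],[[0.73,-0.03,0],0,2],[[0.75,-0.03,0],0,2]]'

```text
t: 19.17
ee_pos: [0.5258, -0.0136, 0.2624]
tcp_rot: [-0.0, 0.836, 0.549, 0.0]
ft_force: [0.4, 0.2, -0.5]
gripper_width: 0.0076
finger_force: 35.0
```

```bash
python3 - <<'E'
from h import *
print(pose(),r.read_state()['t'])
im,K,C,f=grab('wrist'); cv2.imwrite('pics/w7.png',im); np.savez('w7.npz',im=im,K=K,C=C)
im,K,C,f=grab('scene'); cv2.imwrite('pics/s7.png',im); np.savez('s7.npz',im=im,K=K,C=C)
p,th=pose(); a=np.radians(th); ex=np.array([np.sin(a),-np.cos(a),0]); ey=np.array([np.cos(a),np.sin(a),0])
b=p-[0,0,.130]; print('pred bore px scene',proj(b,K,C),'bottom',proj(b-[0,0,.011],K,C),'top corners',proj([b+[0,0,.089]+s*.03*ey for s in(-1,1)],K,C))
u,v=proj(b,K,C)[0].astype(int); cv2.imwrite('pics/c7.png',cv2.resize(im[v-80:v+70,u-90:u+90],None,fx=4,fy=4,interpolation=2)); print('o',u-90,v-80)
chain([(.5263,-.0155,.26,66.3)])
E
```

```text
(array([ 0.52576421, -0.0135958 ,  0.26238019]), np.float64(66.59579178956672)) 19.1667
pred bore px scene [[263.92325196 180.1906071 ]] bottom [[264.03081135 184.79043249]] top corners [[267.14147642 146.35426312]
 [259.09300279 135.10658936]]
o 173 100
to (0.5263, -0.0155, 0.26, 66.3) shift [0.0017 0.007  0.0149] turn 0.0012
```

View pics/c7.png

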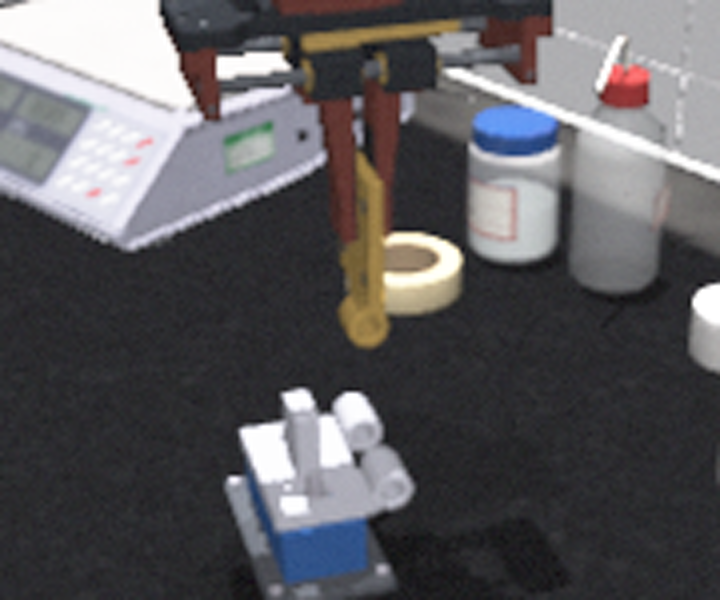

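The scene crop shows the leaf hanging straight. Its bore is at crop (368,328), full-frame (265,182), matching the predicted (265.4,182.2), so it has not slipped. The fin also showed about a 0.8 mm sideways camera/tool bias, so the target TCP is (0.5273, -0.0157, 0.182).

```bash
python3 - <<'E'
from h import *
print(pose()); chain([(.5273,-.0157,.215,66.35)])
E
```

```text
(array([ 0.52523258, -0.01531566,  0.26223947]), np.float64(66.51259339860772))
to (0.5273, -0.0157, 0.215, 66.35) shift [0.0031 0.0137 0.3149] turn 0.0009
```

Emit:
apply_moves --plan '[[[0.003,0.007,0],0,2],[[0.003,0.013,0.03],0,2],[[0.003,0.013,0.08],0.001,2],[[0.003,0.013,0.14],0.001,2],[[0.003,0.013,0.2],0.001,2],[[0.003,0.013,0.25],0.001,2],[[0.003,0.013,0.27],0.001,2],[[0.003,0.013,0.27],0.001,2]]'

```text
t: 19.93
ee_pos: [0.5265, -0.0156, 0.2207]
tcp_rot: [-0.001, 0.837, 0.547, -0.001]
ft_force: [0.6, -0.1, -1.5]
gripper_width: 0.008
finger_force: 35.0
```

```bash
python3 - <<'E'
from h import *
im,K,C,f=grab('wrist')
for i in range(3): r.grab_frame('top')
print(pose()); chain([(.5273,-.0157,.182,66.35)])
E
```

```text
(array([ 0.52745122, -0.01547901,  0.22236326]), np.float64(66.32281700302988))
to (0.5273, -0.0157, 0.182, 66.35) shift [-0.0018 -0.0003  0.2691] turn -0.0002
```

Knuckle bottom is at z ≈ 0.081, above the bracket knuckles at 0.063, and aligned. I'll lower it slowly.

Emit:
apply_moves --plan '[[[-0.001,0,0.02],0,2],[[-0.001,0,0.05],0,2],[[-0.001,0,0.085],0,2],[[-0.001,0,0.12],0,2],[[-0.001,0,0.15],0,2],[[-0.001,0,0.17],0,2],[[-0.001,0,0.18],0,2],[[-0.001,0,0.18],0,2]]'

```text
t: 20.8
ee_pos: [0.5269, -0.0157, 0.1945]
tcp_rot: [-0.0, 0.837, 0.547, -0.0]
ft_force: [1.2, 0.8, -1.7]
gripper_width: 0.0082
finger_force: 35.0
```

Emit:
apply_moves --plan '[[[0,0,0.01],0,2],[[0,0,0.025],0,2],[[0,0,0.04],0,2],[[0,0,0.055],0,2],[[0,0,0.07],0,2],[[0,0,0.082],0,2],[[0,0,0.089],0,2],[[0,0,0.089],0,2]]'

```text
t: 21.47
ee_pos: [0.5269, -0.0158, 0.1813]
tcp_rot: [-0.0, 0.837, 0.547, -0.0]
ft_force: [0.5, 0.8, -1.3]
gripper_width: 0.0081
finger_force: 35.0
```

Emit:
apply_moves --plan '[[[0,0,0],0,2],[[0,0,0],0,2],[[0,0,0],0,2],[[0,0,0],0,2],[[0,0,0],0,2],[[0,0,0],0,2],[[0,0,0],0,2],[[0,0,0],0,2]]'

```text
t: 22.13
ee_pos: [0.5271, -0.0157, 0.1816]
tcp_rot: [0.0, 0.837, 0.547, 0.0]
ft_force: [0.1, 0.2, -1.7]
gripper_width: 0.008
finger_force: 35.0
```

```bash
python3 - <<'E'
from h import *
print(pose(),r.read_state()['t']); chain([(.5273,-.0157,.182,66.35)])
im,K,C,f=grab('scene'); 
w,Kw,Cw,_=grab('wrist')
u,v=proj([.515,-.0155,.06],K,C)[0].astype(int); a=cv2.resize(im[v-40:v+30,u-45:u+45],None,fx=6,fy=6,interpolation=2)
cv2.imwrite('pics/c8.png',np.hstack([a,cv2.resize(w[150:360,180:400],None,fx=1.18,fy=2,interpolation=2)])) if a.shape[0]==420 else print(a.shape)
print(u-45,v-40)
E
```

```text
(array([ 0.52707502, -0.01573148,  0.18161261]), np.float64(66.31578299789042)) 22.1333
to (0.5273, -0.0157, 0.182, 66.35) shift [ 0.0008  0.0013 -0.0026] turn -0.0002
216 170
```

View pics/c8.png

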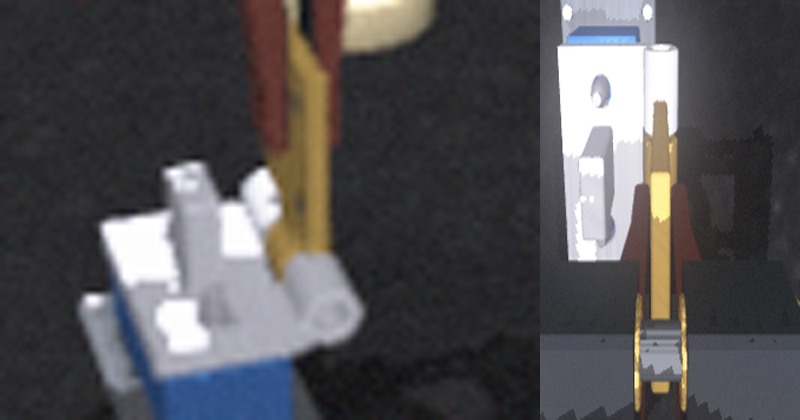

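The crop shows the leaf's knuckle down in the gap between the bracket knuckles, with its shoulders clear above them. The wrist force reads only the leaf's weight, so nothing is pressing. The pose is within 0.5 mm of target, so I'm handing in.

```bash
python3 -c "
from workcell import r
print(r.close_job())"
```

```text
the job is handed in; nothing more can be done
None
```

I handed the job in at about 22 s: the bracket is seated flush on both pins and released, and the gripper is holding the leaf still with its knuckle in the bracket's gap, about 0.5 mm from my measured target, though the hand-in returned no verdict.

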